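Stack the cases and set the height-gauge arm

TASK

Put the deep case and then the shallow case squarely, long sides together, on top of the case that stands in the height gauge's cradle, and let go of them. Then push the lock button right down to release the gauge's telescoping arm, and pull the arm out by its handle over the column until its pointer stands at the setting clip on the scale. Finish while still holding the handle there (the arm springs back if let go), without shifting the clip, the column or the other things on the bench.

Things in the scene. Friction and masses are not known exactly. Their poses are not given: they have to be found in the camera images.
- base_case_mid (a point): the lowest case of the column: closed olive-green hard case with rounded edges, two small dark latches on one long side, footprint 56 x 84 mm (56 along its x, 84 along its y), 40 mm high, standing loose between the corner stops of the gauge's cradle, its underside 8 mm above the table, its long side along the gauge arm. Point at its centre, half-way up; z up
- deep_case_mid (a point): the deep case: closed olive-green hard case with rounded edges, two small dark latches on one long side, footprint 56 x 84 mm (56 along its x, 84 along its y), 44 mm high, about 0.2 kg, lying upright on the bench. Point at its centre, half-way up (22 mm above its underside); z up
- flat_case_mid (a point): the shallow case: closed olive-green hard case with rounded edges, two small dark latches on one long side, footprint 56 x 84 mm (56 along its x, 84 along its y), 32 mm high, about 0.15 kg, lying upright on the bench. Point at its centre, half-way up (16 mm above its underside); z up
- gauge: the height gauge, fixed to the bench: a metal base plate (8 mm thick) with the cradle at one end and, on two grey posts, a level sleeve carrying a square steel telescoping arm. Origin on the table under the centre of the cradle; z up; its +y is the direction in which the arm extends (the arm passes right above the cradle, 136 mm above the table at its lowest; the finished column is 124 mm high); its +x is the side of the scale
- boom (a joint): extension of the telescoping arm in m: 0 fully in (as at the start), at most 0.15. A latch locks it at 0 until the lock button has been pushed down. A return spring pulls it in with about 1.5 N at 0, rising to about 4.5 N at 0.12, so it slides back when let go
- handle (a point): the arm's handle: upright black square post, 22 x 22 mm (sides parallel to the gauge's x and y), standing on the front end of the arm; it rises from 170 to 225 mm above the table. Point on its axis 203 mm above the table (22 mm below its top); moves with the arm. With the arm in, it stands 112 mm from the cradle's centre, with 37 mm free between it and the collar that carries the button
- button (a joint): travel of the lock button in m: 0 up (locked, as at the start), 0.009 fully down (released). It takes about 3 N to push and stays down by itself
- button_top (a point): centre of the top face of the lock button: round black button, 26 mm across, pushed straight down, on top of the grey collar at the front end of the sleeve, 66 mm behind the handle (arm in); top 204 mm above the table when up, 195 mm when down
- pointer (a point): free end of the thin dark pointer bar that moves with the arm, above the scale (white strip with a tick every 10 mm, longer every 50 mm) beside the sleeve, 177 mm above the table
- clip (a joint): where the setting clip sits on the scale, in m: the arm is at the marked extension when boom has this same value (0.09 to 0.135). Stiff; not to be moved
- clip_tip (a point): reading edge of the setting clip, a small dark steel block (18 x 12 x 26 mm) with a thin tongue pointing at the sleeve, on the outer side of the scale strip, 177 mm above the table; the pointer's free end coincides with this point when the arm is at the marked extension
- tape: bystander: roll of pale tape, 76 mm across, 22 mm high; origin under its centre
- jar: bystander: amber jar with black lid, 52 mm across, 75 mm high; origin under its centre
- driver: bystander: screwdriver lying on the bench; origin under it, its x along its length
- mug: bystander: white mug, 80 mm across, 90 mm high; origin under its centre
- spanner: bystander: steel spanner lying on the bench; origin under it, its x along its length
Things that resemble listed ones, but are neither listed nor needed, are in the scene too. Leave any red look-alike of the part that bears base_case_mid alone.

How it is judged:
On the way, in this order (a step that is already met when the one before it is completed fails the run):
1. the deep case stands squarely on the lowest case, let go (z of deep_case_mid in the frame of base_case_mid between 0.038 and 0.046 m and horizontal distance between deep_case_mid and base_case_mid below 0.01 m and angle between the x axis of deep_case_mid and the x axis of base_case_mid, either way round below 0.14 rad and angle between deep_case_mid's own z axis and vertical below 0.06 rad and contact force between deep_case and the fingers below 0.2 N and linear speed of deep_case below 0.02 m/s), for 0.2 s.
2. the shallow case stands squarely on the deep case, let go (z of deep_case_mid in the frame of base_case_mid between 0.038 and 0.046 m and horizontal distance between deep_case_mid and base_case_mid below 0.01 m and angle between the x axis of deep_case_mid and the x axis of base_case_mid, either way round below 0.14 rad and angle between each of deep_case_mid, flat_case_mid's own z axis and vertical below 0.06 rad and z of flat_case_mid in the frame of deep_case_mid between 0.034 and 0.042 m and horizontal distance between flat_case_mid and deep_case_mid below 0.01 m and angle between the x axis of flat_case_mid and the x axis of deep_case_mid, either way round below 0.14 rad and contact force between flat_case and the fingers below 0.2 N and linear speed of flat_case below 0.02 m/s), for 0.2 s.
3. the lock button is pushed down with the arm still in (value of joint button above 0.0075 m and value of joint boom below 0.01 m), for 0.05 s.
At the end, for the whole second after the job is handed in: Column of three cases in the cradle, each within 10 mm and 8 degrees of squarely on the one below, upright, untouched and at rest; lock button down; the arm's pointer within 5 mm of the setting clip, still, with the fingers bearing on the arm with more than 1 N (all of step 2 and z of base_case_mid in the frame of gauge between 0.024 and 0.032 m and horizontal distance between base_case_mid and gauge below 0.006 m and contact force between deep_case and the fingers below 0.2 N and linear speed of deep_case below 0.02 m/s and value of joint button above 0.006 m and y of pointer in the frame of clip_tip between -0.005 and 0.005 m and velocity of joint boom between -0.01 and 0.01 m/s and contact force between boom and the fingers above 1 N); the arm keeps its last pose, push and grip.
It fails at once if the setting clip is shifted more than 5 mm (distance of clip_tip from where it was at the start of the episode above 0.005 m).
It fails at once if a bystander is moved more than 40 mm (distance of any of tape, jar, driver, mug, spanner from where it was at the start of the episode above 0.04 m).
It also fails if it takes over 72 s, if anything falls off the work surface, if the arm or the gripper's body presses on something with over 40 N, if the wrist force passes 120 N, or if a joint passes its speed limit or range.

ROBOT

A 7-joint arm with a two-finger parallel gripper is mounted at the origin on the work surface. World frame = base frame: x ahead of the robot, y to its left, z up, the work surface at z = 0. Lengths are in m, angles in rad, forces in N, time in s.
With the tool pointing down it reaches from about 0.425 to 0.925 m from the base axis. Payload 6.8 kg.
Tool frame: the origin (TCP) lies midway between the tips of the shut fingers; the grasp point (between the pads) lies r.grip_point_offset behind it (r.grip_point_offset is the distance from the TCP to the grasp point, in m); z points along the fingers, y is the direction in which the jaws open and shut (so a half turn about z gives the same grasp; the last joint's range is limited). The gripper opens to 85 mm and grips with 20 to 120 N. Pads are 22 mm wide; open, the fingers measure 114 mm over their backs; the gripper's body (76 mm by 85 mm) begins 54 mm behind the grasp point. The pads swing forward as they close: fully open they stand 13 mm farther back than shut.
Start: joints at [1.024, 0.477, 0.022, 1.555, -0.011, 1.109, -0.083], TCP at [0.287, -0.611, 0.231] pointing down, gripper open.
Joint ranges: [-2.96, 2.96], [-0.34, 2.1], [-1.41, 1.46], [0.24, 2.44], [-1.37, 4.51], [0.17, 1.92], [-2.96, 2.96]. Speed limits (rad/s): [2.39, 2.39, 3.14, 3.14, 3.14, 3.14, 3.14].

INTERFACE

Orientations are given as a rotation vector (axis times angle).
In Python, from bench import r gives the robot as it stands. The module is installed in compiled form; this text tells all that it offers.
- The arm moves only by the tool play_rows, never from a script. Its argument "deltas" is a list of rows, each a list of 3 entries, a list of its own where there are three numbers: the finger opening in mm, from 0 to 85.4, then the shift along the tool's x, y, z in mm, then the turn, a rotation vector about the tool's x, y, z in rad. A call has 1 to 8 rows; each row is the pose to reach, as a shift and turn from the pose measured when the call began, along the tool's axes at that moment; what a row does not reach only later rows make up. A row lasts 1/8 s, in which the tool goes at most 62.5 mm and 10.7 degrees, less where a joint would pass 70% of its speed; a pose out of reach is approached as far as the arm can. A call with a gripper value outside its range is refused whole. The fingers move at their own pace and stop on an object; "squeeze" is the grip in N (left out, the last holds). Time passes only in rows, so rows that repeat a pose let the fingers close. It gives the time, the measured TCP pose, the force and the opening at its end, in the units of the state.
- r.get_obs(): the state, without advancing time (a new reading comes with each control period).
- r.grab_frame(name): name is "scene" or "top" or "wrist"; returns (picture, depth): 420x560x3 uint8, red, green, blue; 420x560 float32, m along the optical axis (not along the pixel's ray), 0 where there is no reading.
- r.camera_model(name): a dict with "mtx" (3x3 intrinsics, pixels), "D" ([k1, k2, p1, p2, k3] as OpenCV has them; the pictures are not rectified), "rvec" (rotation vector, rad) and "tvec" (3), from world to camera coordinates, as OpenCV has them; the wrist camera has in their place "T_tool_cam" (4x4, takes a point from camera to tool coordinates, whose origin is the TCP and whose axes are the flange's). Camera axes: x right, y down, z forward; pixel columns grow to the right and rows downward; lengths in m; the calibration is good to about 2 mm. A picture is of the moment at which its call begins: read the wrist's pose just before it. camera_model takes no time and is no camera call.
- r.hand_in(): hands the job in, once; it reports no verdict.
The state is a dict: "clock": time; "joints": joint angles; "qvel": joint speeds; "tau": joint torques, N m; "tcp_pos": TCP position; "orientation": TCP orientation; "contact_force": force on the tool from outside, world axes, zero at the start; "moment": the same for the moment, N m; "grip_width": finger opening in m.
Only numpy, scipy, OpenCV 4.12 (cv2) and the standard library are available. Lean on these libraries where they do the work, as an engineer would, in place of code of your own. Each camera call takes 0.05 s, during which the arm holds its last target. There are 200 camera calls.

## Working session

There is one attempt and no reset: what is moved stays moved. The work goes in short steps, Python scripts to look and compute and a tool call to move; the robot and the scene stay as the last step left them, time stands still between calls to the robot, and variables do not carry over. Pictures are saved under pics/ and viewed, about 8 in all and at most 12, crops included, and the job is handed in when it is done.

Besides the shell and the picture viewer there is one more tool, called after ">>>" as name(argument=value, ...), one argument or row to a line, values as JSON. play_rows: Moves the arm, as the interface text tells. Its arguments: {"type":"object","properties":{"deltas":{"type":"array"},"squeeze":{"type":"number"}},"required":["deltas"]}

```bash
mkdir -p pics; cat > h.py <<'E'
import numpy as np,cv2
from bench import r
from scipy.spatial.transform import Rotation as R
def grab(n):
    o=r.get_obs(); im,d=r.grab_frame(n); return o,im,d
def cam(n,o):
    c=r.camera_model(n); K=np.array(c["mtx"]);D=np.array(c["D"],float)
    if "T_tool_cam" in c:
        T=np.eye(4);T[:3,:3]=R.from_rotvec(o["orientation"]).as_matrix();T[:3,3]=o["tcp_pos"]
        W=T@np.array(c["T_tool_cam"])
    else:
        M=np.eye(4);M[:3,:3]=R.from_rotvec(np.ravel(c["rvec"])).as_matrix();M[:3,3]=np.ravel(c["tvec"]);W=np.linalg.inv(M)
    return K,D,W
def cloud(n,o,d):
    K,D,W=cam(n,o); h,w=d.shape
    u,v=np.meshgrid(np.arange(w),np.arange(h))
    p=cv2.undistortPoints(np.stack([u,v],-1).reshape(-1,1,2).astype(np.float64),K,D).reshape(h,w,2)
    P=np.dstack([p,np.ones((h,w))])*d[...,None]
    X=P@W[:3,:3].T+W[:3,3]; X[d<=0]=np.nan; return X
def ray(n,o,uv,z):
    K,D,W=cam(n,o); p=cv2.undistortPoints(np.array(uv,float).reshape(-1,1,2),K,D).reshape(-1,2)
    g=np.c_[p,np.ones(len(p))]@W[:3,:3].T; return W[:3,3]+g*((z-W[2,3])/g[:,2:])
E
python3 - <<'E'
from h import *
for n in ["scene","top","wrist"]:
    o,im,d=grab(n); np.savez(f"{n}0.npz",im=im,d=d)
    cv2.imwrite(f"pics/{n}0.png",im[...,::-1]); print(n,cam(n,o)[2].round(3).tolist())
print(r.get_obs(), r.grip_point_offset)
E
```

```text
scene [[-0.586, 0.479, -0.653, 1.436], [0.81, 0.327, -0.487, 0.656], [-0.02, -0.814, -0.58, 0.913], [0.0, 0.0, 0.0, 1.0]]
top [[0.024, -0.998, 0.065, 0.508], [-0.999, -0.026, -0.026, 0.03], [0.028, -0.065, -0.998, 0.974], [0.0, 0.0, 0.0, 1.0]]
wrist [[0.426, -0.855, -0.296, 0.361], [-0.905, -0.403, -0.138, -0.575], [-0.001, 0.326, -0.945, 0.373], [0.0, 0.0, 0.0, 1.0]]
{'clock': 0.15, 'joints': array([ 1.02389689,  0.47765744,  0.02235764,  1.5562101 , -0.01149966,
        1.10932403, -0.0831026 ]), 'qvel': array([-0.00110425, -0.00337146, -0.00122669, -0.00201249, -0.00083058,
       -0.00025936,  0.00178362]), 'tau': array([ 3.81264093e-03, -5.96921396e+01,  1.61018707e+00, -2.81490755e+01,
        1.26028594e-02,  6.52761708e-03,  7.77387754e-06]), 'tcp_pos': array([ 0.28656681, -0.6106388 ,  0.23052363]), 'orientation': array([-3.06490762e+00, -6.83450541e-01,  6.69775339e-04]), 'contact_force': array([-0.32650659, -0.66433851,  0.27955457]), 'moment': array([ 0.00347545, -0.05697853,  0.04089198]), 'grip_width': 0.08508518842898768} 0.0187
```

View pics/scene0.png

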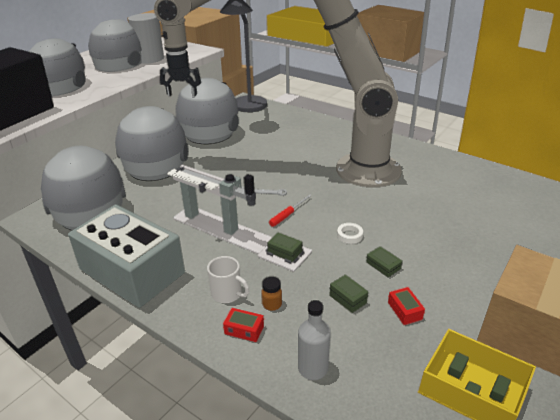

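View pics/top0.png

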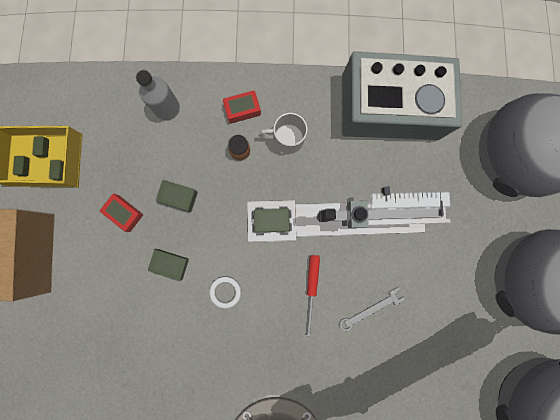

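Candidates. Loose green cases: top (177,196) / scene (349,292) and top (168,264) / scene (384,261). The base case is in the cradle at top (271,221). Rejected: red cases at top (242,107) and (121,212), and small green items in the yellow bin at about (40,150). Next: heights and rectangles from both views.

```bash
cat > m.py <<'E'
from h import *
def rect(X,m):
    P=X[m][:,:2]; (c,s,a)=cv2.minAreaRect((P*1000).astype(np.float32)); return np.round(c,1),np.round(s,1),round(a,1)
def blob(X,im,uv,rad=40):
    v,u=np.mgrid[:420,:560]; i=im.astype(int)
    g=(np.hypot(u-uv[0],v-uv[1])<rad)&(i[...,1]>i[...,2]+6)&(i[...,1]>=i[...,0])
    n,l=cv2.connectedComponents(g.astype(np.uint8)); k=l[uv[1],uv[0]]
    return l==k if k else g
if __name__=="__main__":
    for n,L in dict(top=[(177,196),(168,264),(271,221)],scene=[(349,288),(384,258),(285,244)]).items():
        f=np.load(n+"0.npz"); im,d=f["im"],f["d"]; o=r.get_obs(); X=cloud(n,o,d)
        for uv in L:
            m=blob(X,im,uv); z=X[...,2]
            zt=np.nanpercentile(z[m],90) if n=="scene" else np.nanmedian(z[m])
            t=m&(abs(z-zt)<.006)
            print(n,uv,m.sum(),"ztop",zt.round(4),"cen",np.nanmedian(X[t],0).round(4),rect(X,t&np.isfinite(z)))
        if n=="top":
            for uv in [(150,300),(177,230),(327,213),(360,214),(386,190),(387,187),(441,212),(441,207),(400,197),(320,220),(350,214)]: print(uv,X[uv[1],uv[0]].round(4), im[uv[1],uv[0]])
            cv2.imwrite("pics/t1.png",cv2.resize(im[170:260,230:460,::-1],None,fx=3.4,fy=3.4,interpolation=cv2.INTER_CUBIC))
        else: cv2.imwrite("pics/s1.png",cv2.resize(im[160:320,160:420,::-1],None,fx=3,fy=3,interpolation=cv2.INTER_CUBIC))
E
python3 m.py
```

```text
top (177, 196) 880 ztop 0.043 cen [0.6076 0.256  0.0432] (array([608.5, 257.3]), array([86.6, 55.5]), 74.9)
top (168, 264) 870 ztop 0.031 cen [0.4392 0.2723 0.0312] (array([439., 273.]), array([83.9, 57. ]), 74.2)
top (271, 221) 809 ztop 0.0472 cen [0.5538 0.0232 0.0472] (array([553.7,  22.7]), array([55. , 83.5]), 3.9)
(150, 300) [3.480e-01 3.204e-01 1.000e-04] [142 142 134]
(177, 230) [ 0.5244  0.2586 -0.0012] [144 142 134]
(327, 213) [ 0.5608 -0.0832  0.2252] [60 59 60]
(360, 214) [ 0.5621 -0.1535  0.2025] [45 43 46]
(386, 190) [ 0.6148 -0.2124  0.1837] [88 86 92]
(387, 187) [ 0.6211 -0.2145  0.184 ] [86 84 92]
(441, 212) [ 0.5725 -0.3337  0.1789] [60 60 62]
(441, 207) [ 0.5835 -0.3359  0.1741] [80 79 84]
(400, 197) [ 0.6025 -0.2465  0.1718] [137 141 140]
(320, 220) [ 0.5498 -0.0774  0.1683] [67 69 70]
(350, 214) [ 0.563  -0.1375  0.182 ] [65 70 68]
scene (349, 288) 4653 ztop 0.0414 cen [0.6161 0.2624 0.043 ] (array([611.9, 259.8]), array([86.4, 59.5]), 73.3)
scene (384, 258) 4435 ztop 0.0296 cen [0.449  0.2793 0.0311] (array([503. , 271.5]), array([ 88.9, 185.8]), 83.8)
scene (285, 244) 3441 ztop 0.044 cen [0.5623 0.0282 0.0455] (array([560.5,  25.4]), array([61.2, 87. ]), 3.7)
```

View pics/t1.png

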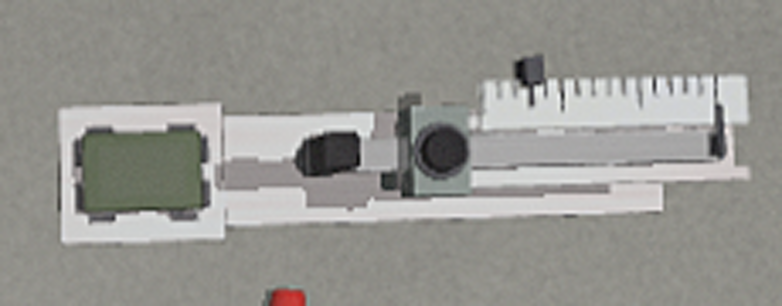

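View pics/s1.png

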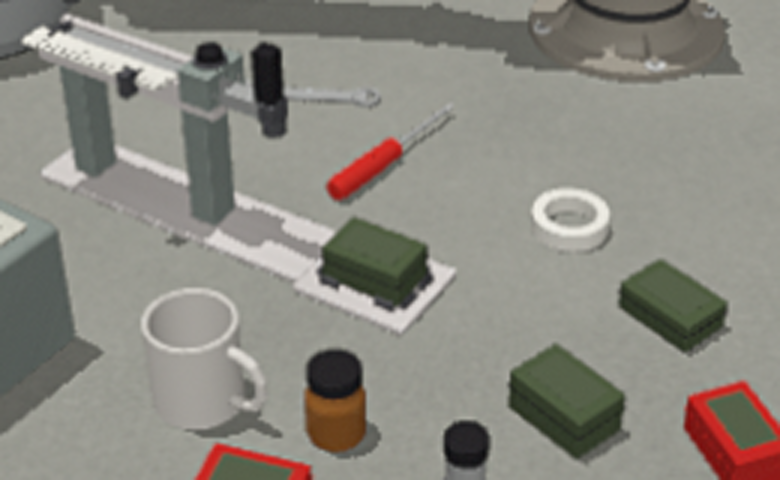

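Top crop: the base is in the cradle, the handle is at crop (330,153), the button at (442,150), the clip tongue at (532,102) and the pointer at (718,80–155). The scene crop confirms two loose green cases. The one at crop (566,395) has its top at 43 mm, so it is the deep case. The one at (672,300) is at 31 mm, so it is the shallow one. Next: move above the deep case for a close look.

```bash
cat >> h.py <<'E'
def plan(x,y,z,yaw,frm=None):
    "delta (tool mm, rotvec) to TCP xyz with tool x at yaw deg, z down"
    o=r.get_obs() if frm is None else frm; R0=R.from_rotvec(o["orientation"]); a=np.radians(yaw)
    Rt=R.from_matrix(np.array([[np.cos(a),np.sin(a),0],[np.sin(a),-np.cos(a),0],[0,0,-1]]))
    d=R0.inv().apply(np.array([x,y,z])-o["tcp_pos"])*1000
    print("plan",(x,y,z,yaw),"->",d.round(1).tolist(),(R0.inv()*Rt).as_rotvec().round(4).tolist())
E
python3 - <<'E'
from h import *
plan(.45,-.18,.32,50)
plan(.287,-.611,.32,25.1)
plan(.608,.257,.32,74.9)
plan(.608,.257,.17,74.9)
E
```

```text
plan (0.45, -0.18, 0.32, 50) -> [330.9, -320.5, -89.0] [-0.0015, -0.0002, -0.4339]
plan (0.287, -0.611, 0.32, 25.1) -> [0.2, 0.4, -89.5] [-0.0015, 0.0001, 0.0007]
plan (0.608, 0.257, 0.32, 74.9) -> [659.6, -649.0, -88.6] [-0.0014, -0.0005, -0.8684]
plan (0.608, 0.257, 0.17, 74.9) -> [659.6, -648.8, 61.4] [-0.0014, -0.0005, -0.8684]
```

>>> play_rows(
  deltas=[
    [85,[0,0,-60],[0,0,0]],
    [85,[40,-40,-89],[0,0,0]],
    [85,[82,-80,-89],[0,0,-0.1]],
    [85,[124,-120,-89],[0,0,-0.16]],
    [85,[166,-160,-89],[0,0,-0.22]],
    [85,[208,-200,-89],[0,0,-0.28]],
    [85,[250,-240,-89],[0,0,-0.34]],
    [85,[290,-280,-89],[0,0,-0.4]],
  ],
  squeeze=40,
)

```text
clock: 1.15
tcp_pos: [0.4305, -0.2321, 0.3199]
orientation: [-2.867, -1.282, 0.0]
contact_force: [1.3, -0.0, -0.0]
grip_width: 0.0848
```

```bash
python3 -c "
from h import *
print(r.get_obs()['tcp_pos'],r.get_obs()['joints'])
plan(.608,.257,.32,74.9)
plan(.608,.257,.17,74.9)"
```

```text
[ 0.43051137 -0.23212907  0.31990079] [ 0.60866823  0.10418771 -0.26039994  1.85688515  0.02803976  1.18506582
 -0.39082695]
plan (0.608, 0.257, 0.32, 74.9) -> [482.9, -193.9, 0.3] [-0.001, -0.0007, -0.4663]
plan (0.608, 0.257, 0.17, 74.9) -> [482.8, -193.7, 150.3] [-0.001, -0.0007, -0.4663]
```

>>> play_rows(
  deltas=[
    [85,[57,-23,0],[0,0,-0.06]],
    [85,[114,-46,0],[0,0,-0.12]],
    [85,[171,-69,0],[0,0,-0.18]],
    [85,[228,-92,0],[0,0,-0.24]],
    [85,[285,-114,0],[0,0,-0.3]],
    [85,[342,-137,0],[0,0,-0.36]],
    [85,[399,-160,20],[0,0,-0.42]],
    [85,[450,-181,60],[0,0,-0.466]],
  ],
)

```text
clock: 2.15
tcp_pos: [0.5949, 0.2208, 0.2652]
orientation: [-2.492, -1.912, -0.005]
contact_force: [0.9, -1.3, 0.3]
grip_width: 0.0847
```

```bash
python3 -c "
from h import *
plan(.608,.257,.17,74.9)"
```

```text
plan (0.608, 0.257, 0.17, 74.9) -> [38.1, 3.2, 95.4] [0.0016, -0.0032, 0.0016]
```

>>> play_rows(
  deltas=[
    [85,[20,2,50],[0,0,0]],
    [85,[38,3,95],[0,0,0]],
    [85,[38,3,95],[0,0,0]],
    [85,[38,3,95],[0,0,0]],
  ],
)

```text
clock: 2.65
tcp_pos: [0.6085, 0.2566, 0.1717]
orientation: [-2.493, -1.912, -0.007]
contact_force: [0.6, 0.8, -0.4]
grip_width: 0.0852
```

```bash
python3 - <<'E'
from m import *
o,im,d=grab("wrist"); X=cloud("wrist",o,d); z=X[...,2]
i=im.astype(int)
g=(i[...,1]>i[...,2]+6)&(i[...,1]>=i[...,0])&(abs(z-.043)<.006)
n,l,st,c=cv2.connectedComponentsWithStats(g.astype(np.uint8)); k=1+st[1:,4].argmax(); m=l==k
print(o["tcp_pos"],st[k],np.nanmedian(X[m],0).round(4),rect(X,m))
mm=cv2.morphologyEx(m.astype(np.uint8),cv2.MORPH_OPEN,np.ones((5,5)))>0; print(rect(X,mm))
cv2.imwrite("pics/w1.png",im[...,::-1])
E
```

```text
[0.60847613 0.25660274 0.17165   ] [ 245  147   64   91 5472] [0.6092 0.2614 0.0438] (array([608.7, 258.1]), array([83.8, 55.3]), 74.4)
(array([608.7, 258.1]), array([83.8, 55.3]), 74.5)
```

View pics/w1.png

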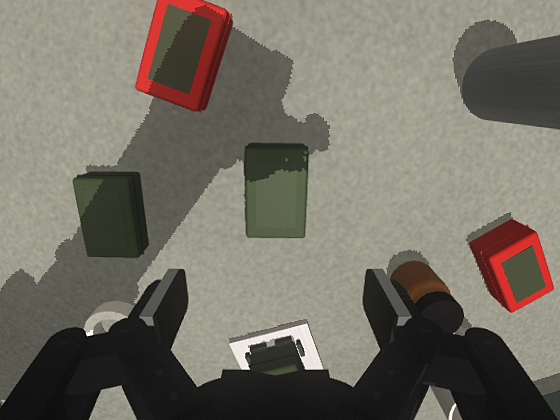

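The wrist view shows the deep case at (276,190), centred between the jaws, with its top at 43.8 mm and a footprint of 84 x 55 mm. It agrees with the top view within 1 mm. Next: descend and grasp.

```bash
python3 -c "
from h import *
plan(.6087,.2580,.007,74.5)"
```

```text
plan (0.6087, 0.258, 0.007, 74.5) -> [0.6, -1.3, 165.5] [0.0041, -0.0045, 0.0074]
```

>>> play_rows(
  deltas=[
    [85,[0.6,-1.3,45],[0.004,-0.004,0.007]],
    [85,[0.6,-1.3,90],[0.004,-0.004,0.007]],
    [85,[0.6,-1.3,130],[0.004,-0.004,0.007]],
    [85,[0.6,-1.3,155],[0.004,-0.004,0.007]],
    [85,[0.6,-1.3,165.5],[0.004,-0.004,0.007]],
    [85,[0.6,-1.3,165.5],[0.004,-0.004,0.007]],
    [40,[0.6,-1.3,165.5],[0.004,-0.004,0.007]],
    [40,[0.6,-1.3,165.5],[0.004,-0.004,0.007]],
  ],
)

```text
clock: 3.7
tcp_pos: [0.6099, 0.2585, 0.0088]
orientation: [2.5, 1.901, 0.005]
contact_force: [1.1, 0.3, -1.6]
grip_width: 0.0555
```

>>> play_rows(
  deltas=[
    [40,[0,0,0],[0,0,0]],
    [40,[0,0,0],[0,0,0]],
    [40,[0,0,0],[0,0,0]],
  ],
)

```text
clock: 4.08
tcp_pos: [0.6098, 0.2584, 0.0088]
orientation: [2.5, 1.902, 0.004]
contact_force: [-0.5, -0.2, 0.5]
grip_width: 0.0554
```

```bash
python3 -c "
from h import *
o=r.get_obs();print(o['grip_width'],o['tcp_pos'],R.from_rotvec(o['orientation']).as_matrix().round(4).tolist())
plan(.5537,.0232,.20,93.9)"
```

```text
0.055405217682479045 [0.60977239 0.25836925 0.00875375] [[0.2671, 0.9637, 0.0025], [0.9637, -0.2671, 0.0013], [0.002, 0.0021, -1.0]]
plan (0.5537, 0.0232, 0.2, 93.9) -> [-241.2, 9.2, -191.7] [0.0024, -0.0016, -0.3384]
```

Gripped at 55.4 mm. Next: lift and carry.

>>> play_rows(
  deltas=[
    [40,[0,0,-40],[0,0,0]],
    [40,[0,0,-80],[0,0,0]],
    [40,[-20,1,-110],[0,0,-0.05]],
    [40,[-60,3,-120],[0,0,-0.12]],
    [40,[-110,5,-120],[0,0,-0.2]],
    [40,[-160,7,-120],[0,0,-0.28]],
    [40,[-205,8,-120],[0,0,-0.338]],
    [40,[-241,9,-120],[0,0,-0.338]],
  ],
)

```text
clock: 5.08
tcp_pos: [0.5529, 0.0212, 0.128]
orientation: [2.145, 2.294, 0.003]
contact_force: [0.7, 0.4, -1.8]
grip_width: 0.0554
```

>>> play_rows(
  deltas=[
    [40,[0,0,0],[0,0,0]],
    [40,[0,0,0],[0,0,0]],
  ],
)

```text
clock: 5.32
tcp_pos: [0.5529, 0.0217, 0.128]
orientation: [2.146, 2.294, 0.003]
contact_force: [0.0, 0.2, -1.1]
grip_width: 0.0556
```

```bash
python3 - <<'E'
from m import *
o=r.get_obs();print(o['grip_width'],o['tcp_pos'],R.from_rotvec(o['orientation']).as_matrix().round(4).tolist())
plan(.5537,.0230,.0575,93.9)
o,im,d=grab("scene"); cv2.imwrite("pics/s2.png",cv2.resize(im[100:340,120:420,::-1],None,fx=2.5,fy=2.5))
E
```

```text
0.0556322658879519 [0.55292568 0.02172343 0.12803138] [[-0.0668, 0.9978, 0.0019], [0.9978, 0.0668, 0.0012], [0.0011, 0.002, -1.0]]
plan (0.5537, 0.023, 0.0575, 93.9) -> [1.1, 0.7, 70.5] [0.002, -0.0011, -0.0012]
```

View pics/s2.png

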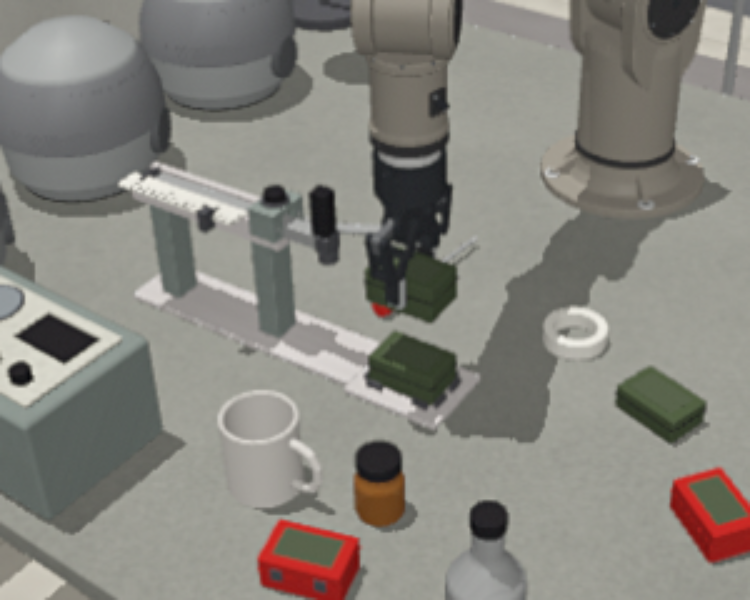

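The held case at (413,285) is aligned above the base at (412,367). Next: lower it.

>>> play_rows(
  deltas=[
    [40,[1,0.7,30],[0.002,-0.001,0]],
    [40,[1,0.7,50],[0.002,-0.001,0]],
    [40,[1,0.7,60],[0.002,-0.001,0]],
    [40,[1,0.7,66],[0.002,-0.001,0]],
    [40,[1,0.7,69],[0.002,-0.001,0]],
    [40,[1,0.7,69],[0.002,-0.001,0]],
  ],
)

```text
clock: 6.12
tcp_pos: [0.5541, 0.0237, 0.0594]
orientation: [2.144, 2.296, 0.001]
contact_force: [0.4, -0.8, -0.5]
grip_width: 0.0556
```

>>> play_rows(
  deltas=[
    [40,[0,0,1],[0,0,0]],
    [40,[0,0,2],[0,0,0]],
    [40,[0,0,3],[0,0,0]],
    [40,[0,0,3],[0,0,0]],
  ],
)

```text
clock: 6.62
tcp_pos: [0.5543, 0.0236, 0.0567]
orientation: [2.144, 2.295, 0.001]
contact_force: [-0.7, -0.8, 1.4]
grip_width: 0.0555
```

Contact. Next: release and rise.

>>> play_rows(
  deltas=[
    [62,[0,0,-0.5],[0,0,0]],
    [85,[0,0,-0.5],[0,0,0]],
    [85,[0,0,-0.5],[0,0,0]],
    [85,[0,0,-0.5],[0,0,0]],
    [85,[0,0,-20],[0,0,0]],
    [85,[0,0,-60],[0,0,0]],
    [85,[0,0,-110],[0,0,0]],
    [85,[0,0,-110],[0,0,0]],
  ],
)

```text
clock: 7.62
tcp_pos: [0.5571, 0.0244, 0.172]
orientation: [2.14, 2.291, 0.011]
contact_force: [0.5, 0.1, -0.3]
grip_width: 0.0846
```

```bash
python3 -c "
from h import *
o=r.get_obs();print(o['grip_width'],o['tcp_pos'])
plan(.439,.273,.17,74.3)"
```

```text
0.08459748719113547 [0.55714848 0.02444622 0.172018  ]
plan (0.439, 0.273, 0.17, 74.3) -> [256.0, -101.0, 1.0] [0.0099, -0.0016, 0.342]
```

>>> play_rows(
  deltas=[
    [85,[40,-16,0],[0,0,0.05]],
    [85,[85,-34,0],[0,0,0.12]],
    [85,[130,-52,0],[0,0,0.2]],
    [85,[175,-70,0],[0,0,0.27]],
    [85,[220,-87,0],[0.005,0,0.342]],
    [85,[256,-101,1],[0.01,0,0.342]],
    [85,[256,-101,1],[0.01,0,0.342]],
    [85,[256,-101,1],[0.01,0,0.342]],
  ],
)

```text
clock: 8.62
tcp_pos: [0.4391, 0.2723, 0.1699]
orientation: [-2.504, -1.897, -0.001]
contact_force: [-0.4, -0.1, 0.0]
grip_width: 0.0849
```

```bash
python3 - <<'E'
from m import *
def meas(n,zt,near):
    o,im,d=grab(n); X=cloud(n,o,d); z=X[...,2]; i=im.astype(int)
    g=(i[...,1]>i[...,2]+6)&(i[...,1]>=i[...,0])&(abs(z-zt)<.006)&(np.hypot(X[...,0]-near[0],X[...,1]-near[1])<.07)
    nn,l,st,c=cv2.connectedComponentsWithStats(g.astype(np.uint8)); m=l==1+st[1:,4].argmax()
    print(n,m.sum(),np.nanmedian(X[m],0).round(4),rect(X,m)); return im
meas("wrist",.031,(.439,.273)); meas("top",.031,(.439,.273)); im=meas("top",.091,(.5537,.023))
plan(.439,.273,.0055,74.3)
E
```

```text
wrist 5126 [0.441  0.2777 0.0318] (array([440.3, 274.7]), array([83.7, 55.3]), 74.3)
top 738 [0.4381 0.2701 0.0313] (array([439. , 272.4]), array([81.6, 55.8]), 73.8)
top 873 [0.5527 0.0225 0.0913] (array([552.7,  22.8]), array([54.7, 83.4]), 3.9)
plan (0.439, 0.273, 0.0055, 74.3) -> [1.0, -0.9, 164.4] [-0.0002, -0.0009, -0.0022]
```

The deep case sits 1 mm from the base centre, square, with its top at 91.3 mm. Next: grasp the shallow case.

>>> play_rows(
  deltas=[
    [85,[2.3,-0.3,45],[0,0,-0.002]],
    [85,[2.3,-0.3,90],[0,0,-0.002]],
    [85,[2.3,-0.3,130],[0,0,-0.002]],
    [85,[2.3,-0.3,155],[0,0,-0.002]],
    [85,[2.3,-0.3,164],[0,0,-0.002]],
    [85,[2.3,-0.3,164],[0,0,-0.002]],
    [40,[2.3,-0.3,164],[0,0,-0.002]],
    [40,[2.3,-0.3,164],[0,0,-0.002]],
  ],
)

```text
clock: 9.78
tcp_pos: [0.4408, 0.2744, 0.0072]
orientation: [-2.505, -1.896, -0.004]
contact_force: [0.9, -0.4, 3.3]
grip_width: 0.0553
```

>>> play_rows(
  deltas=[
    [40,[0,0,0],[0,0,0]],
    [40,[0,0,0],[0,0,0]],
    [40,[0,0,0],[0,0,0]],
  ],
)

```text
clock: 10.15
tcp_pos: [0.4407, 0.2743, 0.0072]
orientation: [-2.505, -1.896, -0.004]
contact_force: [-0.6, -0.5, 0.8]
grip_width: 0.0553
```

```bash
python3 -c "
from h import *
o=r.get_obs();print(o['grip_width'],o['tcp_pos'])
plan(.5535,.0230,.16,93.9)"
```

```text
0.05526320229499528 [0.4407252  0.27427955 0.00718982]
plan (0.5535, 0.023, 0.16, 93.9) -> [-211.0, 176.9, -153.0] [0.0017, -0.0017, -0.3428]
```

>>> play_rows(
  deltas=[
    [40,[0,0,-40],[0,0,0]],
    [40,[0,0,-80],[0,0,0]],
    [40,[0,0,-125],[0,0,-0.02]],
    [40,[-35,30,-153],[0,0,-0.1]],
    [40,[-75,63,-153],[0,0,-0.18]],
    [40,[-115,97,-153],[0,0,-0.26]],
    [40,[-155,130,-153],[0,0,-0.343]],
    [40,[-190,160,-153],[0,0,-0.343]],
  ],
)

```text
clock: 11.15
tcp_pos: [0.5432, 0.0455, 0.1598]
orientation: [2.144, 2.296, 0.003]
contact_force: [1.2, 0.1, -1.6]
grip_width: 0.0551
```

>>> play_rows(
  deltas=[
    [40,[-23,-1,0],[0,0,0]],
    [40,[-23,-1,0],[0,0,0]],
    [40,[-23,-1,0],[0,0,0]],
  ],
)

```text
clock: 11.52
tcp_pos: [0.5434, 0.0237, 0.1597]
orientation: [-2.143, -2.297, -0.003]
contact_force: [0.3, -0.1, -2.5]
grip_width: 0.0554
```

```bash
python3 -c "
from h import *
o=r.get_obs();print(o['grip_width'],o['tcp_pos'])
plan(.5535,.0230,.102,93.9)"
```

```text
0.05540684439397809 [0.54335875 0.02372578 0.15971327]
plan (0.5535, 0.023, 0.102, 93.9) -> [-1.5, 10.0, 57.7] [0.0012, -0.0019, 0.0014]
```

>>> play_rows(
  deltas=[
    [40,[-1.5,10,10],[0.001,-0.002,0.001]],
    [40,[-1.5,10,30],[0.001,-0.002,0.001]],
    [40,[-1.5,10,45],[0.001,-0.002,0.001]],
    [40,[-1.5,10,53],[0.001,-0.002,0.001]],
    [40,[-1.5,10,57],[0.001,-0.002,0.001]],
    [40,[-1.5,10,58],[0.001,-0.002,0.001]],
    [40,[-1.5,10,58],[0.001,-0.002,0.001]],
  ],
)

```text
clock: 12.4
tcp_pos: [0.5539, 0.023, 0.1022]
orientation: [2.144, 2.295, 0.001]
contact_force: [0.0, -1.1, -1.8]
grip_width: 0.0555
```

>>> play_rows(
  deltas=[
    [40,[0,0,1],[0,0,0]],
    [40,[0,0,2],[0,0,0]],
    [40,[0,0,3],[0,0,0]],
    [40,[0,0,3.5],[0,0,0]],
    [40,[0,0,3.5],[0,0,0]],
  ],
)

```text
clock: 13.02
tcp_pos: [0.5539, 0.023, 0.0992]
orientation: [2.144, 2.295, 0.001]
contact_force: [-2.4, 0.0, 5.5]
grip_width: 0.055
```

>>> play_rows(
  deltas=[
    [62,[0,0,-0.3],[0,0,0]],
    [85,[0,0,-0.3],[0,0,0]],
    [85,[0,0,-0.3],[0,0,0]],
    [85,[0,0,-0.3],[0,0,0]],
    [85,[0,0,-20],[0,0,0]],
    [85,[0,0,-70],[0,0,0]],
    [85,[0,0,-130],[0,0,0]],
    [85,[0,0,-180],[0,0,0]],
  ],
)

```text
clock: 14.02
tcp_pos: [0.5539, 0.0236, 0.283]
orientation: [2.142, 2.294, 0.004]
contact_force: [0.7, -1.2, -0.0]
grip_width: 0.0848
```

```bash
python3 - <<'E'
from m import *
o,im,d=grab("wrist"); np.savez("wr2.npz",im=im,d=d); X=cloud("wrist",o,d); z=X[...,2]; i=im.astype(int)
g=(i[...,1]>i[...,2]+6)&(i[...,1]>=i[...,0])&(abs(z-.123)<.006)
if g.sum(): print("wrist",g.sum(),rect(X,g),np.nanmedian(z[g]))
o,im,d=grab("top"); X=cloud("top",o,d); z=X[...,2]; i=im.astype(int)
g=(i[...,1]>i[...,2]+6)&(i[...,1]>=i[...,0])&(abs(z-.123)<.006)
if g.sum(): print("top",g.sum(),rect(X,g),np.nanmedian(z[g]))
f=np.load("top0.npz");X=cloud("top",o,f["d"]);z=X[...,2]
u=np.array([-.068,.998]) 
for nm,(zl,zh),c in [("handle",(.215,.235),(.561,-.088)),("button",(.197,.209),(.562,-.155)),("clip",(.176,.195),(.617,-.213))]:
    m=(z>zl)&(z<zh)&(np.hypot(X[...,0]-c[0],X[...,1]-c[1])<.03); print(nm,m.sum(),rect(X,m),X[m].mean(0).round(4))
b=np.array([.5535,.023])
print("expect handle",b-.112*u,"button",b-.178*u)
plan(*(b-.178*u),.26,93.9)
E
```

```text
wrist 4489 (array([730.4, -48.1]), array([ 95.4, 465.7]), 68.1) 0.12386107964842413
top 1 (array([ 867.3, -578.2]), array([0., 0.]), 0.0) 0.12777892871051644
handle 138 (array([560.2, -88.6]), array([21.6, 22. ]), 1.3) [ 0.5601 -0.0884  0.2235]
button 134 (array([ 563.4, -155.5]), array([25.8, 24.4]), 74.8) [ 0.5637 -0.1548  0.2028]
clip 59 (array([ 610.3, -213.6]), array([23.2, 11.5]), 4.1) [ 0.6132 -0.2128  0.1827]
expect handle [ 0.561116 -0.088776] button [ 0.565604 -0.154644]
plan (np.float64(0.565604), np.float64(-0.154644), 0.26, 93.9) -> [-179.3, -3.9, 26.9] [0.0129, 0.001, 0.0006]
```

Handle at (0.5605,-0.0886) and button at (0.5645,-0.1547); the gauge geometry agrees. Next: move over the button with the fingers shut.

>>> play_rows(
  deltas=[
    [40,[-40,-1,0],[0,0,0]],
    [0,[-85,-2,0],[0.005,0,0]],
    [0,[-130,-3,0],[0.01,0,0]],
    [0,[-170,-4,0],[0.013,0,0]],
    [0,[-179,-4,27],[0.013,0,0]],
    [0,[-179,-4,40],[0.013,0,0]],
    [0,[-179,-4,40],[0.013,0,0]],
    [0,[-179,-4,40],[0.013,0,0]],
  ],
)

```text
clock: 15.12
tcp_pos: [0.5662, -0.153, 0.2479]
orientation: [2.141, 2.297, 0.0]
contact_force: [0.5, 0.4, -0.3]
grip_width: 0.0001
```

```bash
python3 - <<'E'
from m import *
o,im,d=grab("top"); X=cloud("top",o,d); z=X[...,2]; i=im.astype(int)
g=(i[...,1]>i[...,2]+6)&(i[...,1]>=i[...,0])&(abs(z-.123)<.006)&(X[...,1]>-.05)&(X[...,1]<.09)&(X[...,0]<.62)
if g.sum(): print("top",g.sum(),rect(X,g),np.nanmedian(z[g]))
print(o['tcp_pos'],o['grip_width'],o['contact_force'])
plan(.5645,-.1547,.204,93.9)
E
```

```text
top 923 (array([552.3,  23. ]), array([54.4, 83.1]), 4.1) 0.12318496417399272
[ 0.5661853  -0.1530248   0.24785577] 7.312870849255412e-05 [ 0.52818139  0.38696522 -0.25122798]
plan (0.5645, -0.1547, 0.204, 93.9) -> [-1.3, -2.0, 44.0] [0.0015, 0.0012, 0.0022]
```

Column square: the shallow case's top centre is at (552.3, 23.0), within 0.5 mm of the deep case, with its top at 123 mm. Next: push the button.

>>> play_rows(
  deltas=[
    [0,[-1.3,-2,25],[0,0,0]],
    [0,[-1.3,-2,38],[0,0,0]],
    [0,[-1.3,-2,43],[0,0,0]],
    [0,[-1.3,-2,47],[0,0,0]],
    [0,[-1.3,-2,50],[0,0,0]],
    [0,[-1.3,-2,52],[0,0,0]],
    [0,[-1.3,-2,53.5],[0,0,0]],
    [0,[-1.3,-2,53.5],[0,0,0]],
  ],
)

```text
clock: 16.18
tcp_pos: [0.5646, -0.1546, 0.1951]
orientation: [2.14, 2.297, 0.001]
contact_force: [-2.5, 1.9, 5.4]
grip_width: -0.0001
```

>>> play_rows(
  deltas=[
    [0,[0,0,1],[0,0,0]],
    [0,[0,0,2],[0,0,0]],
    [0,[0,0,2.5],[0,0,0]],
    [0,[0,0,2.5],[0,0,0]],
  ],
)

```text
clock: 16.68
tcp_pos: [0.5648, -0.1546, 0.195]
orientation: [2.14, 2.295, -0.0]
contact_force: [-8.9, 1.3, 18.7]
grip_width: 0.0002
```

Hard stop (force rising, no travel), so the button is fully down. Next: rise and go over the handle.

>>> play_rows(
  deltas=[
    [0,[0,0,-20],[0,0,0]],
    [0,[0,0,-60],[0,0,0]],
    [85,[15,0.5,-75],[0,0,0]],
    [85,[50,1,-75],[0,0,0]],
    [85,[66,1,-75],[0,0,0]],
    [85,[66,1,-75],[0,0,0]],
    [85,[66,1,-75],[0,0,0]],
  ],
)

```text
clock: 17.55
tcp_pos: [0.5609, -0.0898, 0.2693]
orientation: [2.141, 2.294, -0.002]
contact_force: [0.3, -0.5, -0.5]
grip_width: 0.0846
```

```bash
python3 - <<'E'
from m import *
o=r.get_obs(); print(o['tcp_pos'],o['grip_width'])
plan(.5605,-.0887,.186,93.9)
E
```

```text
[ 0.56087446 -0.0898168   0.26925486] 0.08457526579867738
plan (0.5605, -0.0887, 0.186, 93.9) -> [1.4, -0.4, 83.3] [0.0014, 0.0033, 0.0007]
```

>>> play_rows(
  deltas=[
    [85,[1.4,-0.4,30],[0.001,0.003,0]],
    [85,[1.4,-0.4,60],[0.001,0.003,0]],
    [85,[1.4,-0.4,78],[0.001,0.003,0]],
    [85,[1.4,-0.4,83],[0.001,0.003,0]],
    [85,[1.4,-0.4,83],[0.001,0.003,0]],
    [10,[1.4,-0.4,83],[0.001,0.003,0]],
    [10,[1.4,-0.4,83],[0.001,0.003,0]],
    [10,[1.4,-0.4,83],[0.001,0.003,0]],
  ],
  squeeze=60,
)

```text
clock: 18.55
tcp_pos: [0.5607, -0.0887, 0.1867]
orientation: [2.143, 2.296, 0.001]
contact_force: [0.0, 0.1, -0.4]
grip_width: 0.0317
```

>>> play_rows(
  deltas=[
    [10,[0,0,0],[0,0,0]],
    [10,[0,0,0],[0,0,0]],
    [10,[0,0,0],[0,0,0]],
    [10,[0,0,0],[0,0,0]],
  ],
)

```text
clock: 19.05
tcp_pos: [0.561, -0.0887, 0.1869]
orientation: [2.143, 2.295, 0.001]
contact_force: [2.5, -0.3, 0.8]
grip_width: 0.0212
```

```bash
python3 - <<'E'
from m import *
o=r.get_obs(); print(o['tcp_pos'],o['grip_width'])
b=np.array([.5605,-.0887]); u=np.array([-.0715,.9974])
# extension estimate from first top image: pointer line and clip tongue at z=.177
p=ray("top",o,[(441,197),(441,205),(386.5,200),(386.5,197)],.177); print(p.round(4), (p[2]-p[0])[:2]@u,(p[3]-p[1])[:2]@u)
plan(*(o['tcp_pos'][:2]+.1*u),o['tcp_pos'][2],93.9)
E
```

```text
[ 0.5610345  -0.08871882  0.18688938] 0.021240827177566927
[[ 0.6046 -0.3347  0.177 ]
 [ 0.5875 -0.3346  0.177 ]
 [ 0.5947 -0.2156  0.177 ]
 [ 0.601  -0.2156  0.177 ]] 0.1194794230753762 0.11770736584123954
plan (np.float64(0.5538844983608688), np.float64(0.011021183883611563), np.float64(0.18688938047174472), 93.9) -> [100.0, -0.3, -0.1] [0.0017, 0.0005, 0.0003]
```

Handle gripped (21 mm). Estimated setting is about 0.118 m; pull to 105 mm, then look.

>>> play_rows(
  deltas=[
    [10,[8,0,0],[0,0,0]],
    [10,[22,0,0],[0,0,0]],
    [10,[38,0,0],[0,0,0]],
    [10,[55,0,0],[0,0,0]],
    [10,[72,0,0],[0,0,0]],
    [10,[88,0,0],[0,0,0]],
    [10,[100,0,0],[0,0,0]],
    [10,[105,0,0],[0,0,0]],
  ],
)

```text
clock: 20.05
tcp_pos: [0.5556, 0.0162, 0.187]
orientation: [2.141, 2.293, 0.005]
contact_force: [10.9, -5.3, -5.3]
grip_width: 0.0215
```

>>> play_rows(
  deltas=[
    [10,[0,0,0],[0,0,0]],
    [10,[0,0,0],[0,0,0]],
  ],
)

```text
clock: 20.3
tcp_pos: [0.5557, 0.016, 0.1869]
orientation: [2.141, 2.292, 0.004]
contact_force: [3.7, -3.4, -0.8]
grip_width: 0.0214
```

```bash
python3 - <<'E'
from m import *
o,im,d=grab("top"); print(o['tcp_pos'],o['grip_width'],o['contact_force'],(o['tcp_pos'][:2]-[.5610,-.0887])@[-.0715,.9974])
o,im2,d=grab("scene")
a=cv2.resize(im[180:230,360:460,::-1],(800,400),interpolation=cv2.INTER_CUBIC)
b=im2[160:260,150:300,::-1]; b=cv2.resize(b,(300,200),interpolation=cv2.INTER_CUBIC)
c=np.zeros((600,800,3),np.uint8); c[:400]=a; c[400:,:300]=b
cv2.imwrite("pics/p1.png",c)
E
```

```text
[0.55568809 0.01604455 0.18688288] 0.021371490451591448 [ 3.70625636 -3.4026959  -0.81741165] 0.10485201446108847
```

View pics/p1.png

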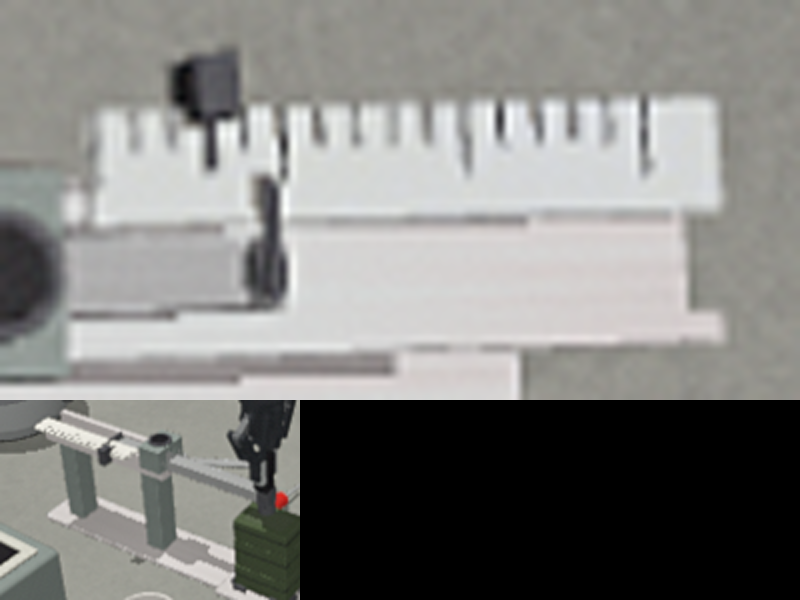

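Top crop: pointer at (267,180), tongue at (211,168), 36.7 px per 10 mm, so 15.2 mm remain. The scene crop shows the column standing clear below the handle.

>>> play_rows(
  deltas=[
    [10,[6,-0.5,0],[0,0,0]],
    [10,[12,-0.5,0],[0,0,0]],
    [10,[15.2,-0.5,0],[0,0,0]],
    [10,[15.2,-0.5,0],[0,0,0]],
    [10,[15.2,-0.5,0],[0,0,0]],
    [10,[15.2,-0.5,0],[0,0,0]],
  ],
)

```text
clock: 21.15
tcp_pos: [0.5549, 0.0305, 0.1869]
orientation: [2.141, 2.29, 0.005]
contact_force: [7.0, -4.8, -2.0]
grip_width: 0.0212
```

```bash
python3 - <<'E'
from m import *
o,im,d=grab("top"); print(o['tcp_pos'],o['grip_width'],o['contact_force'],abs(o['qvel']).max(),(o['tcp_pos'][:2]-[.5610,-.0887])@[-.0715,.9974])
o,im2,d2=grab("scene")
a=cv2.resize(im[180:220,360:460,::-1],(750,300),interpolation=cv2.INTER_CUBIC)
b=cv2.resize(im2[165:315,150:525,::-1],(750,300),interpolation=cv2.INTER_CUBIC)
cv2.imwrite("pics/p2.png",np.vstack([a,b]))
E
```

```text
[0.55493565 0.03046387 0.18691686] 0.021162850132840465 [ 7.01280559 -4.84496138 -2.02977893] 0.0017190254674715997 0.11928764053831463
```

View pics/p2.png

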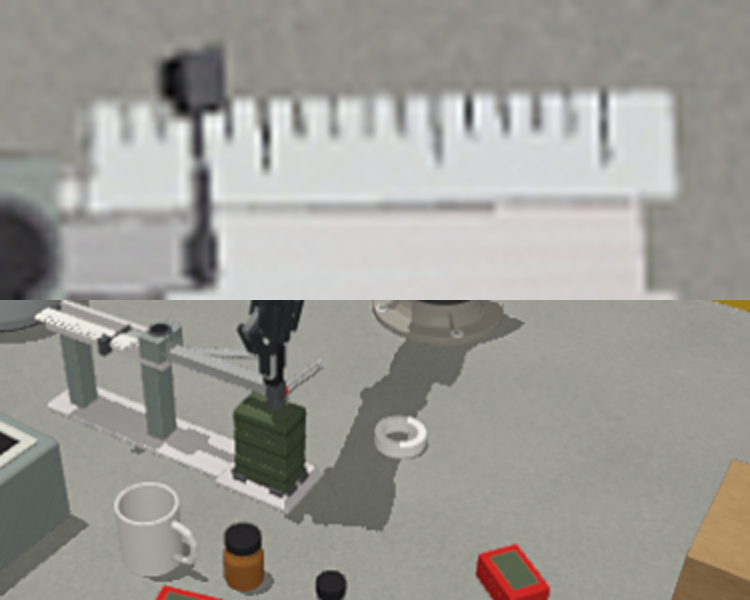

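Pointer (202,170) meets the tongue (198,150), about 1 mm apart. The column is upright and square, and the bystanders in view haven't moved. Handing in.

```bash
python3 -c "
from h import *
print(r.hand_in())"
```

```text
the job is handed in; nothing more can be done
None
```

I stacked the deep case and then the shallow case on the cradle case. I then pressed the lock button down and pulled the arm out to the setting clip. The job was handed in at about 21 s with the gripper still holding the handle; no verdict was reported.

Last checks:
- **Column:** the top camera put each case within about 1 mm and 0.2° of the one below, with tops at 91 mm and 123 mm. That was measured before the pull. The last picture still shows it upright and square.
- **Button:** it reached a hard stop with the tool at 195 mm, and the force rose to 19 N with no more travel.
- **Arm:** it is out about 0.119 m. The pointer is about 1 mm from the clip tongue in the top view, and the arm was still.
- **Grip:** it holds at 21 mm on the handle, with the wrist force reading about 5 N along the pull.
- **Disagreements:** the camera views differed by 1–2 mm. The first estimate of the setting from the top picture was 0.118–0.119 m, against 0.120 m read from the scale ticks.
- **Not seen:** the lock button was hard to see in the last picture. The bystanders in view looked unmoved, but I took no position measurement of them.

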